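# One full turn of the inspection turntable

## Robot

A 6-joint arm with a two-finger parallel gripper is mounted at the origin on a cart in front of the work surface, level with it; the furniture and walls round the work are solid. World frame = base frame: x ahead of the robot, y to its left, z up, the work surface at z = 0. Lengths are in m, angles in rad, forces in N, time in s.
With the tool pointing down it reaches from about 0.3 to 0.875 m from the base axis. Payload 6.4 kg.
Tool frame: the origin (TCP) lies midway between the tips of the shut fingers; the grasp point (between the pads) lies 19 mm behind it (ctrl.hold_point_z is the distance from the TCP to the grasp point, in m); z points along the fingers, y is the line along which they close (so a half turn about z gives the same grasp; the last joint's range is limited). The gripper opens to 85 mm and grips with 20 to 120 N. Pads are 22 mm wide; open, the fingers measure 114 mm over their backs; the gripper's body (76 mm by 85 mm) begins 54 mm behind the grasp point. The pads swing forward as they close: fully open they stand 13 mm farther back than shut.
Start: joints at [-1.416, 0.181, 1.607, -0, 1.354, -0.206], TCP at [0.203, -0.538, 0.231] pointing down, gripper open.
Joint ranges: [-2.99, 2.99], [-0.89, 2.07], [0.3, 2.58], [-1.14, 4.28], [0, 2.63], [-3.12, 3.12]. Speed limits (rad/s): [2.57, 2.57, 3.01, 3.14, 3.14, 3.14].

## Interface

Orientations are given as a unit quaternion [w, x, y, z].
In Python, from bench import ctrl gives the robot as it stands.
- The arm moves only by the tool carry_out, never from a script. Its argument "plan" is text: rows parted by semicolons, each of 6 numbers parted by spaces: the shift along the tool's x, y, z as a fraction of full scale, then the turn, a rotation vector about the tool's x, y, z as a fraction of full scale. A call has exactly 8 rows; each row shifts and turns the commanded pose from where the row before left it, along the tool's axes as they then stand; what a row does not reach is not made up. Full scale, the value 1, is 40 mm for a shift and 0.1 rad for a turn. A row lasts 1/12 s, in which the tool goes at most 41.7 mm and 7.16 degrees, less where a joint would pass 70% of its speed; a pose out of reach is approached as far as the arm can. A call with a number of a shift or a turn outside -1 to 1 is refused whole. A call with a gripper value outside its range is refused whole. "claw" is the gripper's target within -1 to 1 (shut at 1, half-way at 0, fully open at -1), set as the call begins (left out, the last holds). The fingers move at their own pace and stop on an object; the grip force is fixed at half the most. Time passes only in rows, so rows that do not move let the fingers close, or fill a call up. It gives the time, the measured TCP pose, the force, the opening and the grip force at its end, in the units of the state.
- ctrl.get_obs(): the state, without advancing time (a new reading comes with each control period).
- ctrl.camera(name): name is "scene" or "top"; returns a dict with "pixels" (420x560x3 uint8, red, green, blue), "mtx" (3x3 intrinsics, pixels), "R" (3x3) and "t" (3): a world point X has camera coordinates R X + t. Camera axes: x right, y down, z forward; pixel columns grow to the right and rows downward; lengths in m; the calibration is good to about 2 mm. A picture is of the moment at which its call begins. There is no depth.
- ctrl.hand_in(): hands the job in; it is judged then, once.
The state is a dict: "time_s": time; "q": joint angles; "dq": joint speeds; "joint_efforts": joint torques, N m; "eef_pos": TCP position; "eef_rot": TCP orientation; "wrist_force": force on the tool from outside, world axes, zero at the start; "torque": the same for the moment, N m; "opening": opening from 0.0 (shut) to 1.0 (fully open); "grasp_force": force on a finger pad.
Only numpy, scipy, OpenCV 4.12 (cv2) and the standard library are available. Lean on these libraries where they do the work, as an engineer would, in place of code of your own. Each camera call takes 0.05 s, during which the arm holds its last target. There are 200 camera calls.

## Task

Show the transformer from all sides: take the red knob of the turntable on which the transformer stands and turn the plate clockwise (seen from above) once all the way round, until the knob is back at the yellow arrow where it began, then let go. The transformer must stay standing in the middle of the plate; leave the other turntable, with the heat sink on it, alone.

Things in the scene. Friction and masses are not known exactly. Their poses are not given: they have to be found in the camera images.
- base_a: Fixed grey round base, 180 mm across, of the turntable that carries the transformer. Origin on the vertical turning axis at desk level, z up; its own -x axis points to the yellow arrow on its rim. On it turns a white plate, 170 mm across, top 24 mm above the desk. The red knob stands on the plate, its upright axis 70 mm from the turning axis. The other turntable is identical.
- plate_a (a joint): Turn of the plate on base_a, rad: 0 with the knob at the arrow, growing clockwise seen from above, 6.28 after a full turn; no stops; starts within 0.12 of 0; light friction (about 1 N at the knob), stays where left. The knob is 18 mm thick, spans heights 30 to 70 mm above the desk and spins freely on its pin, so a gripper holding it need not turn with the plate.
- transformer: Loose small transformer, 47 x 53 x 44 mm, dark laminated core with a yellow winding, standing in the middle of the plate of base_a, carried round by friction alone. Origin at the centre of its underside, z up.
- grip_b (a point): Centre of the red knob, 52 mm above the desk, of the other turntable, which carries the finned aluminium heat sink. Not to be moved. (Nearby: a black bag, 270 mm tall, stands fixed at the back right of the desk, x 0.62 to 0.71, y -0.24 to -0.03; a straight way from the robot's start to the turntables can strike it, so draw back towards the robot first.)

How it is judged:
By the outcome, as a careful person would: the job done as asked, in the order asked, and still so for the second after the job is handed in, with the robot touching nothing.
It also fails if it takes over 56 s, if anything falls off the work surface, if the arm or the gripper's body presses on something with over 40 N, if the wrist force passes 120 N, or if a joint passes its speed limit or range.

## Working session

There is one attempt and no reset: what is moved stays moved. The work goes in short steps, Python scripts to look and compute and a tool call to move; the robot and the scene stay as the last step left them, time stands still between calls to the robot, and variables do not carry over. Pictures are saved under pics/ and viewed, at most 10 in all, crops included, and the job is handed in when it is done.

Besides the shell and the picture viewer there is one more tool, called after ">>>" by a JSON object that holds its "name" and its "arguments". carry_out: Moves the arm, as the interface text tells. Shift numbers are shares of 40 mm and turn numbers shares of 0.1 rad, none past 1 either way. Its arguments: {"type":"object","properties":{"plan":{"type":"string"},"claw":{"type":"number"}},"required":["plan"]}

```bash
mkdir -p pics; python3 - <<'E'
from bench import ctrl
import cv2,numpy as np,pickle
d={}
for n in("scene","top"):
    c=ctrl.camera(n);d[n]=c;cv2.imwrite(f"pics/{n}0.png",c["pixels"][:,:,::-1])
pickle.dump(d,open("cams.pkl","wb"))
o=ctrl.get_obs();print(o["time_s"],o["eef_pos"],o["eef_rot"],o["opening"],ctrl.hold_point_z)
E
```

```text
0.1 [ 0.20293226 -0.5374706   0.23047423] [-7.93625251e-04  9.83768207e-01  1.79442148e-01  5.54402322e-06] 0.9982075432232803 0.0187
```

View pics/top0.png

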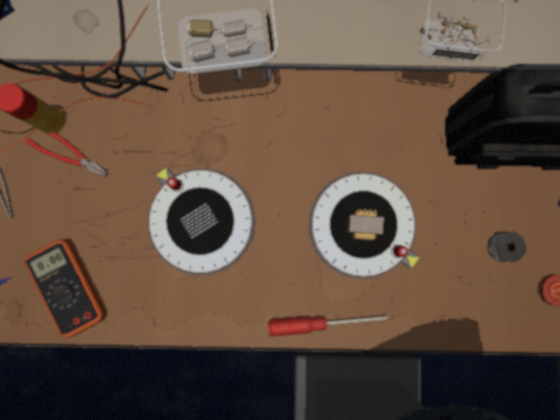

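View pics/scene0.png

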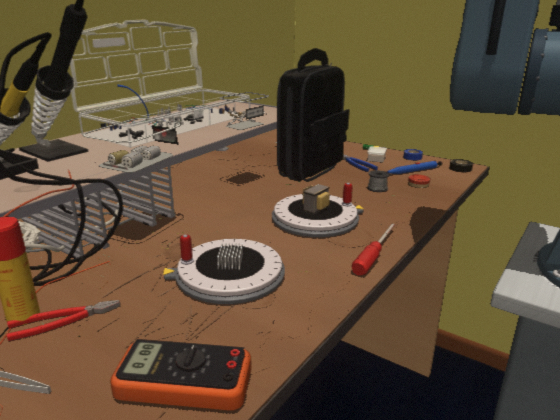

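The top view shows the transformer on the right plate (centre about 363,225), with its knob at (401,251) and the arrow at (412,261). The heat sink is on the left plate (201,221). The bag is at the upper right.

```bash
cat > h.py <<'E'
import cv2,numpy as np
def ray(c,u,v,z):
    d=c["R"].T@np.linalg.solve(c["mtx"],[u,v,1.]);o=-c["R"].T@c["t"]
    return o+d*(z-o[2])/d[2]
def proj(c,X):
    p=c["mtx"]@(c["R"]@np.asarray(X)+c["t"]);return p[:2]/p[2]
def blob(c,lo,hi,box):
    x0,y0,x1,y1=box;h=cv2.cvtColor(np.ascontiguousarray(c["pixels"][y0:y1,x0:x1]),cv2.COLOR_RGB2HSV)
    v,u=np.nonzero(cv2.inRange(h,lo,hi));return u+x0,v+y0
E
python3 - <<'E'
import pickle
from h import *
d=pickle.load(open("cams.pkl","rb"));c=d["top"]
print("cam",-c["R"].T@c["t"])
u,v=blob(c,(0,0,130),(180,50,255),(300,165,425,285))
k=np.hypot(u-363,v-225)<56;u,v=u[k],v[k]
hull=cv2.convexHull(np.c_[u,v].astype(np.int32));e=cv2.fitEllipse(hull);print(e)
C=ray(c,*e[0],.024);print("centre",C)
uk,vk=blob(c,(0,120,50),(8,255,255),(385,235,420,262));print(len(uk),uk.min(),uk.max(),vk.min(),vk.max())
K=ray(c,uk.mean(),vk.mean(),.055);print("knob",K,np.linalg.norm((K-C)[:2]))
ua,va=blob(c,(22,90,90),(38,255,255),(400,250,425,272));A=ray(c,ua.mean(),va.mean(),.015);print("arrow",len(ua),A)
for n,X in(("knob",K),("arrow",A)):print(n,np.degrees(np.arctan2(*(X-C)[1::-1])),np.linalg.norm((X-C)[:2]))
s=d["scene"];us,vs=blob(s,(0,120,50),(8,255,255),(335,175,360,210));print("scene knob",us.mean(),vs.mean(),"pred",proj(s,[K[0],K[1],.052]))
print("scene C pred",proj(s,C))
E
```

```text
cam [0.46609106 0.22727291 0.91362352]
((363.1197509765625, 224.47357177734375), (102.41992950439453, 103.1905288696289), 129.96646118164062)
centre [0.5113705  0.09089037 0.024     ]
75 395 407 247 255
knob [0.46872332 0.03696007 0.055     ] 0.0687550655821034
arrow 88 [0.45409762 0.0074494  0.015     ]
knob -128.33635312389015 0.0687550655821034
arrow -124.4652322853188 0.10120562145329952
scene knob 347.2261904761905 192.6845238095238 pred [347.3920876  191.64305275]
scene C pred [315.6103068  207.84179584]
```

>>> {"name": "carry_out", "arguments": {"plan": "0 0 0 0 0 -0.9;0 0 0 0 0 -0.9;0 0 0 0 0 -0.9;0 0 0 0 0 -0.9;0 0 0 0 0 -0.9;0 0 0 0 0 -0.9;0 0 0 0 0 0;0 0 0 0 0 0", "claw": -1}}

```text
time_s: 0.77
eef_pos: [0.203, -0.5377, 0.2309]
eef_rot: [-0.0, 0.901, 0.434, 0.0]
wrist_force: [-0.5, -0.4, 0.3]
opening: 0.998
grasp_force: 0.0
```

>>> {"name": "carry_out", "arguments": {"plan": "0.9 -0.32 0 0 0 0;0.9 -0.32 0 0 0 0;0.9 -0.32 0 0 0 0;0.9 -0.32 0 0 0 0;0.9 -0.32 0 0 0 0;0.9 -0.32 0 0 0 0;0.9 -0.32 0 0 0 0;0.9 -0.32 0 0 0 0"}}

```text
time_s: 1.43
eef_pos: [0.3017, -0.2469, 0.2312]
eef_rot: [0.0, 0.901, 0.434, 0.0]
wrist_force: [0.6, 0.1, -0.7]
opening: 0.999
grasp_force: 0.0
```

>>> {"name": "carry_out", "arguments": {"plan": "0.9 -0.13 0.2 0 0 0;0.9 -0.13 0.2 0 0 0;0.9 -0.13 0.2 0 0 0;0.9 -0.13 0.2 0 0 0;0.9 -0.13 0.2 0 0 0;0.9 -0.13 0.2 0 0 0;0.9 -0.13 0.2 0 0 0;0 0 0 0 0 0", "claw": -0.3}}

```text
time_s: 2.1
eef_pos: [0.4304, -0.0232, 0.1739]
eef_rot: [-0.001, 0.9, 0.437, 0.0]
wrist_force: [-1.4, -0.6, 0.4]
opening: 0.652
grasp_force: 0.0
```

```bash
cat > st.py <<'E'
from h import *
from bench import ctrl
from scipy.spatial.transform import Rotation as Ro
C=np.array([.5114,.0909]);K=np.array([.4687,.0370])
def st(target=None):
    o=ctrl.get_obs();R=Ro.from_quat(o["eef_rot"],scalar_first=True)
    M=R.as_matrix();p=np.array(o["eef_pos"])
    print("t",round(o["time_s"],2),"p",p.round(4),"x",M[:,0].round(3),"z",M[:,2].round(3),"F",np.round(o["wrist_force"],1),"op",round(o["opening"],3),"q",np.round(o["q"],2))
    if target is not None: print("shift units",(M.T@(np.array(target)-p)/.04).round(3),"yaw err",np.degrees(np.arctan2(M[1,0],M[0,0]))-51.7)
E
python3 -c "
from st import *
st([K[0],K[1],.034])"
```

```text
t 2.1 p [ 0.4304 -0.0232  0.1739] x [0.619 0.785 0.002] z [-0.001  0.003 -1.   ] F [-1.4 -0.6  0.4] op 0.652 q [-0.33 -0.09  2.01  0.    1.22  0.33]
shift units [ 1.77  -0.17   3.501] yaw err 0.06493141746811659
```

>>> {"name": "carry_out", "arguments": {"plan": "0.6 -0.06 0 0 0 0;0.6 -0.06 0 0 0 0;0.57 -0.05 0 0 0 0;0 0 0.5 0 0 0;0 0 0.5 0 0 0;0 0 0.5 0 0 0;0 0 0.3 0 0 0;0 0 0 0 0 0"}}

```text
time_s: 2.77
eef_pos: [0.4659, 0.0314, 0.1006]
eef_rot: [-0.002, 0.901, 0.434, -0.002]
wrist_force: [0.1, -0.3, -0.8]
opening: 0.645
grasp_force: 0.0
```

```bash
python3 -c "
from st import *
st([K[0],K[1],.034])
c=ctrl.camera('scene');cv2.imwrite('pics/s1.png',cv2.resize(c['pixels'][120:260,240:420,::-1],(720,560)))"
```

```text
t 2.77 p [0.4659 0.0314 0.1006] x [ 0.623  0.782 -0.003] z [-0.005  0.001 -1.   ] F [ 0.1 -0.3 -0.8] op 0.645 q [-0.19  0.11  1.98 -0.    1.06  0.48]
shift units [ 0.157 -0.023  1.664] yaw err -0.22267266698319332
```

View pics/s1.png

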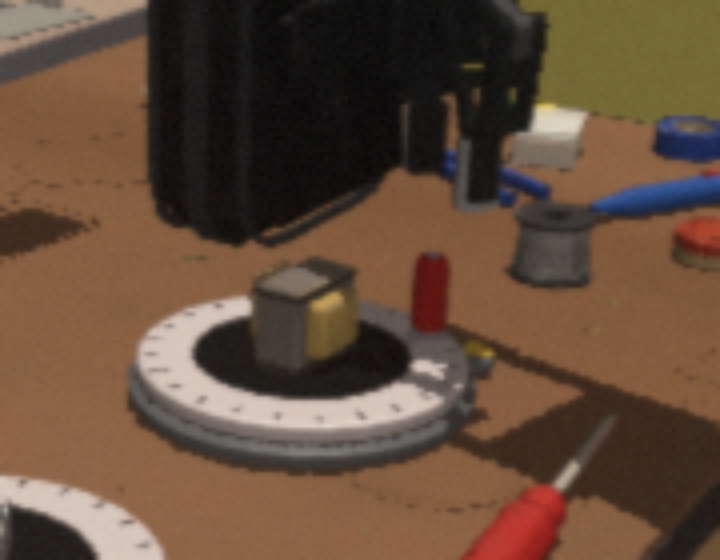

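The crop shows both open fingers above the knob: finger tips at about (420,170) and (475,205), knob top at (430,255). Lowering now.

>>> {"name": "carry_out", "arguments": {"plan": "0.1 -0.02 0 0 0 0;0.05 0 0.3 0 0 0;0 0 0.3 0 0 0;0 0 0.3 0 0 0;0 0 0.3 0 0 0;0 0 0.2 0 0 0;0 0 0.15 0 0 0;0 0 0 0 0 0"}}

```text
time_s: 3.48
eef_pos: [0.4711, 0.0364, 0.041]
eef_rot: [-0.0, 0.9, 0.435, -0.0]
wrist_force: [-1.1, -0.1, -0.9]
opening: 0.651
grasp_force: 0.0
```

```bash
python3 -c "
from st import *
st([K[0],K[1],.034])
c=ctrl.camera('scene');cv2.imwrite('pics/s2.png',cv2.resize(c['pixels'][120:260,240:420,::-1],(720,560)));st([K[0],K[1],.034])"
```

```text
t 3.48 p [0.4711 0.0364 0.041 ] x [ 0.621  0.784 -0.   ] z [-0.001  0.    -1.   ] F [-1.1 -0.1 -0.9] op 0.651 q [-0.17  0.23  1.99  0.    0.92  0.5 ]
shift units [-0.027 -0.057  0.174] yaw err -0.11682451357382462
t 3.53 p [0.4715 0.0364 0.0415] x [0.621 0.784 0.   ] z [-0.  0. -1.] F [-0.3  0.2  0.5] op 0.648 q [-0.17  0.23  1.99  0.    0.92  0.5 ]
shift units [-0.031 -0.064  0.187] yaw err -0.10856507443316588
```

View pics/s2.png

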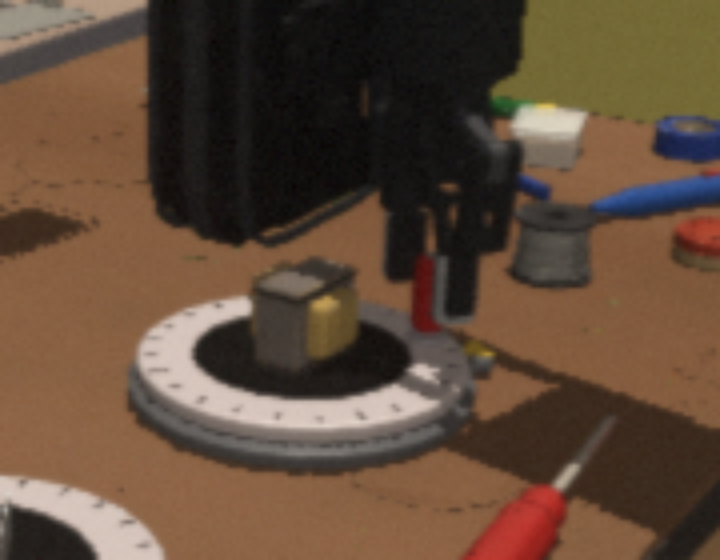

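The knob stands between the pads at about (425,290). A small correction, then close.

>>> {"name": "carry_out", "arguments": {"plan": "-0.05 -0.06 0.08 0 0 0;0 0 0.07 0 0 0;0 0 0 0 0 0;0 0 0 0 0 0;0 0 0 0 0 0;0 0 0 0 0 0;0 0 0 0 0 0;0 0 0 0 0 0"}}

```text
time_s: 4.2
eef_pos: [0.4683, 0.0363, 0.0354]
eef_rot: [0.0, 0.9, 0.435, 0.0]
wrist_force: [0.5, -0.4, -0.4]
opening: 0.648
grasp_force: 0.0
```

>>> {"name": "carry_out", "arguments": {"plan": "0 0 0 0 0 0;0 0 0 0 0 0;0 0 0 0 0 0;0 0 0 0 0 0;0 0 0 0 0 0;0 0 0 0 0 0;0 0 0 0 0 0;0 0 0 0 0 0", "claw": 1}}

```text
time_s: 4.87
eef_pos: [0.4684, 0.0362, 0.0356]
eef_rot: [0.0, 0.9, 0.435, 0.0]
wrist_force: [-0.4, -1.2, 4.7]
opening: 0.197
grasp_force: 58.7
```

```bash
python3 -c "
from st import *
st([K[0],K[1],.034])
N=96;r=1.75
th=np.linspace(0,6.2832,13)
# in each call 8 equal rows
t=np.arange(N+1)/N*2*np.pi
x=r*np.diff(-np.cos(t));y=r*np.diff(-np.sin(t))
for i in range(12):print('; '.join(f'{a:.3f} {b:.3f} 0 0 0 0' for a,b in zip(x[8*i:8*i+8],y[8*i:8*i+8])) if i<3 else '')
"
```

```text
t 4.87 p [0.4684 0.0362 0.0356] x [0.621 0.784 0.   ] z [ 0. -0. -1.] F [-0.4 -1.2  4.7] op 0.197 q [-0.18  0.24  2.   -0.    0.9   0.49]
shift units [ 0.02  -0.007  0.039] yaw err -0.08170614694230238
0.004 -0.114 0 0 0 0; 0.011 -0.114 0 0 0 0; 0.019 -0.113 0 0 0 0; 0.026 -0.112 0 0 0 0; 0.033 -0.110 0 0 0 0; 0.040 -0.107 0 0 0 0; 0.047 -0.104 0 0 0 0; 0.054 -0.101 0 0 0 0
0.060 -0.097 0 0 0 0; 0.067 -0.093 0 0 0 0; 0.073 -0.089 0 0 0 0; 0.078 -0.084 0 0 0 0; 0.084 -0.078 0 0 0 0; 0.089 -0.073 0 0 0 0; 0.093 -0.067 0 0 0 0; 0.097 -0.060 0 0 0 0
0.101 -0.054 0 0 0 0; 0.104 -0.047 0 0 0 0; 0.107 -0.040 0 0 0 0; 0.110 -0.033 0 0 0 0; 0.112 -0.026 0 0 0 0; 0.113 -0.019 0 0 0 0; 0.114 -0.011 0 0 0 0; 0.114 -0.004 0 0 0 0
```

>>> {"name": "carry_out", "arguments": {"plan": "0 -0.06 0 0 0 0;0.01 -0.11 0 0 0 0;0.01 -0.11 0 0 0 0;0.02 -0.11 0 0 0 0;0.03 -0.11 0 0 0 0;0.04 -0.11 0 0 0 0;0.05 -0.11 0 0 0 0;0.05 -0.1 0 0 0 0"}}

```text
time_s: 5.53
eef_pos: [0.4476, 0.0638, 0.0355]
eef_rot: [0.0, 0.9, 0.435, 0.0]
wrist_force: [0.4, -1.2, 6.0]
opening: 0.193
grasp_force: 59.0
```

```bash
cat > w.py <<'E'
from st import *
def w(C=C):
    o=ctrl.get_obs();p=np.array(o["eef_pos"]);d=(p[:2]-C);print("turned",round(np.degrees(-(np.arctan2(d[1],d[0])-np.radians(-124.5)))%360,1),"r",np.linalg.norm(d).round(4),"F",np.round(o["wrist_force"],1),"op",round(o["opening"],3),"t",o["time_s"])
E
python3 -c "
from w import *
w()"
```

```text
turned 32.5 r 0.0694 F [ 0.4 -1.2  6. ] op 0.193 t 5.5333
```

>>> {"name": "carry_out", "arguments": {"plan": "0.06 -0.1 0 0 0 0;0.06 -0.1 0 0 0 0;0.07 -0.09 0 0 0 0;0.07 -0.09 0 0 0 0;0.08 -0.08 0 0 0 0;0.09 -0.07 0 0 0 0;0.09 -0.07 0 0 0 0;0.09 -0.06 0 0 0 0"}}

```text
time_s: 6.2
eef_pos: [0.4426, 0.0991, 0.0355]
eef_rot: [0.0, 0.9, 0.435, 0.0]
wrist_force: [2.7, -1.6, 5.1]
opening: 0.201
grasp_force: 58.9
```

>>> {"name": "carry_out", "arguments": {"plan": "0.1 -0.06 0 0 0 0;0.1 -0.05 0 0 0 0;0.11 -0.05 0 0 0 0;0.11 -0.04 0 0 0 0;0.11 -0.03 0 0 0 0;0.11 -0.02 0 0 0 0;0.11 -0.01 0 0 0 0;0.12 -0.01 0 0 0 0"}}

```text
time_s: 6.87
eef_pos: [0.4559, 0.1327, 0.0355]
eef_rot: [0.001, 0.9, 0.435, 0.0]
wrist_force: [4.1, -3.9, 4.8]
opening: 0.195
grasp_force: 59.0
```

```bash
python3 -c "
from w import *
w()
c=ctrl.camera('scene');cv2.imwrite('pics/s3.png',cv2.resize(c['pixels'][120:260,240:420,::-1],(720,560)))"
```

```text
turned 92.5 r 0.0695 F [ 4.1 -3.9  4.8] op 0.195 t 6.8667
```

View pics/s3.png

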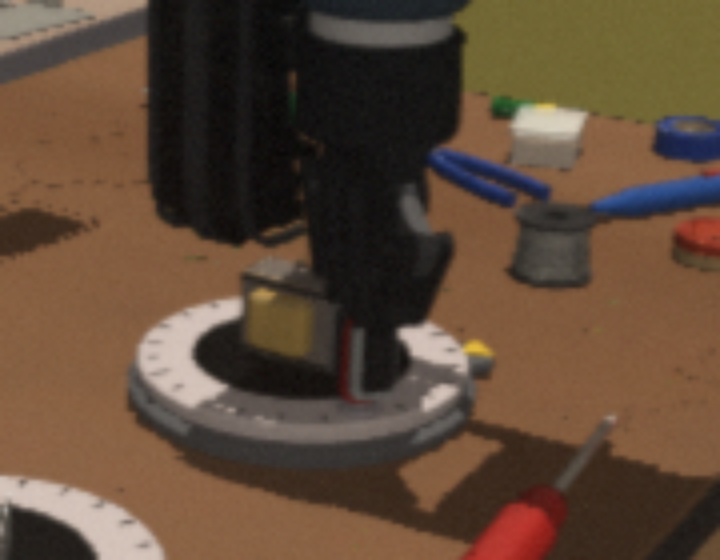

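After a quarter turn the pads still hold the knob at (350,370). The transformer (290,320) has turned with the plate and is still in the middle.

>>> {"name": "carry_out", "arguments": {"plan": "0.11 0 0 0 0 0;0.11 0.01 0 0 0 0;0.11 0.01 0 0 0 0;0.11 0.02 0 0 0 0;0.11 0.03 0 0 0 0;0.11 0.04 0 0 0 0;0.11 0.05 0 0 0 0;0.11 0.05 0 0 0 0"}}

```text
time_s: 7.58
eef_pos: [0.4837, 0.1549, 0.0355]
eef_rot: [0.0, 0.9, 0.435, -0.001]
wrist_force: [1.5, -5.7, 8.9]
opening: 0.193
grasp_force: 59.6
```

>>> {"name": "carry_out", "arguments": {"plan": "0.1 0.06 0 0 0 0;0.1 0.06 0 0 0 0;0.09 0.07 0 0 0 0;0.09 0.07 0 0 0 0;0.08 0.08 0 0 0 0;0.07 0.09 0 0 0 0;0.07 0.09 0 0 0 0;0.06 0.09 0 0 0 0"}}

```text
time_s: 8.25
eef_pos: [0.5186, 0.1606, 0.0355]
eef_rot: [-0.0, 0.9, 0.435, -0.001]
wrist_force: [-1.2, -3.0, 10.9]
opening: 0.194
grasp_force: 59.9
```

>>> {"name": "carry_out", "arguments": {"plan": "0.06 0.1 0 0 0 0;0.05 0.1 0 0 0 0;0.05 0.11 0 0 0 0;0.04 0.11 0 0 0 0;0.03 0.11 0 0 0 0;0.02 0.11 0 0 0 0;0.01 0.11 0 0 0 0;0.01 0.12 0 0 0 0"}}

```text
time_s: 8.92
eef_pos: [0.5525, 0.148, 0.0355]
eef_rot: [-0.001, 0.9, 0.435, -0.001]
wrist_force: [-2.5, -0.6, 9.9]
opening: 0.197
grasp_force: 59.8
```

```bash
python3 -c "
from w import *
w()
c=ctrl.camera('scene');cv2.imwrite('pics/s4.png',cv2.resize(c['pixels'][120:260,240:420,::-1],(720,560)))"
```

```text
turned 181.2 r 0.0704 F [-2.5 -0.6  9.9] op 0.197 t 8.9167
```

View pics/s4.png

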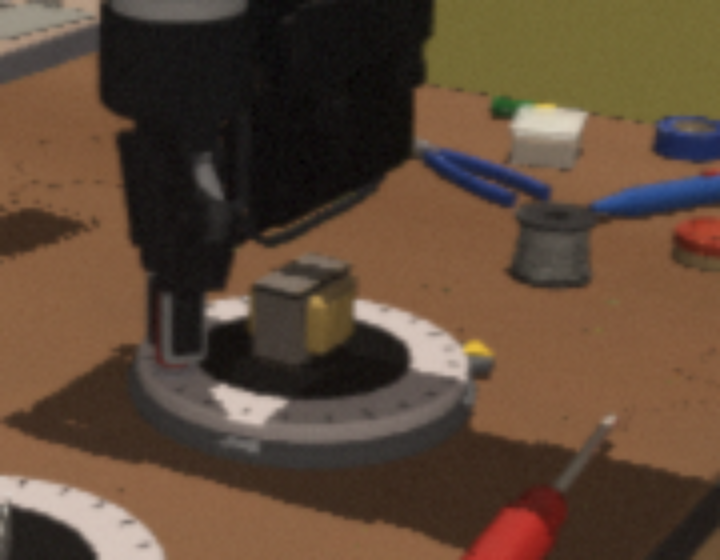

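The plate is at half a turn. The knob is held at (180,335), and the transformer (300,310) is still centred and aligned.

>>> {"name": "carry_out", "arguments": {"plan": "0 0.11 0 0 0 0;-0.01 0.11 0 0 0 0;-0.01 0.11 0 0 0 0;-0.02 0.11 0 0 0 0;-0.03 0.11 0 0 0 0;-0.04 0.11 0 0 0 0;-0.05 0.11 0 0 0 0;-0.05 0.11 0 0 0 0"}}

```text
time_s: 9.63
eef_pos: [0.5757, 0.1201, 0.0355]
eef_rot: [-0.001, 0.9, 0.435, 0.0]
wrist_force: [1.4, 1.8, 7.5]
opening: 0.195
grasp_force: 59.4
```

>>> {"name": "carry_out", "arguments": {"plan": "-0.06 0.1 0 0 0 0;-0.06 0.1 0 0 0 0;-0.07 0.09 0 0 0 0;-0.07 0.09 0 0 0 0;-0.08 0.08 0 0 0 0;-0.09 0.07 0 0 0 0;-0.09 0.07 0 0 0 0;-0.09 0.06 0 0 0 0"}}

```text
time_s: 10.3
eef_pos: [0.5818, 0.084, 0.0356]
eef_rot: [-0.0, 0.9, 0.435, 0.001]
wrist_force: [4.5, 0.9, 5.5]
opening: 0.191
grasp_force: 59.2
```

>>> {"name": "carry_out", "arguments": {"plan": "-0.1 0.06 0 0 0 0;-0.1 0.05 0 0 0 0;-0.11 0.05 0 0 0 0;-0.11 0.04 0 0 0 0;-0.11 0.03 0 0 0 0;-0.11 0.02 0 0 0 0;-0.11 0.01 0 0 0 0;-0.12 0.01 0 0 0 0"}}

```text
time_s: 10.97
eef_pos: [0.5683, 0.0491, 0.0355]
eef_rot: [0.0, 0.9, 0.435, 0.0]
wrist_force: [4.3, -1.6, 6.0]
opening: 0.202
grasp_force: 59.3
```

```bash
python3 -c "
from w import *
w()"
```

```text
turned 271.8 r 0.0706 F [ 4.3 -1.6  6. ] op 0.202 t 10.9667
```

>>> {"name": "carry_out", "arguments": {"plan": "-0.11 0 0 0 0 0;-0.11 -0.01 0 0 0 0;-0.11 -0.01 0 0 0 0;-0.11 -0.02 0 0 0 0;-0.11 -0.03 0 0 0 0;-0.11 -0.04 0 0 0 0;-0.11 -0.05 0 0 0 0;-0.11 -0.05 0 0 0 0"}}

```text
time_s: 11.63
eef_pos: [0.5396, 0.0264, 0.0355]
eef_rot: [0.001, 0.9, 0.435, -0.0]
wrist_force: [2.3, -3.3, 7.6]
opening: 0.195
grasp_force: 59.4
```

>>> {"name": "carry_out", "arguments": {"plan": "-0.1 -0.06 0 0 0 0;-0.1 -0.06 0 0 0 0;-0.09 -0.07 0 0 0 0;-0.09 -0.07 0 0 0 0;-0.08 -0.08 0 0 0 0;-0.07 -0.09 0 0 0 0;-0.07 -0.09 0 0 0 0;-0.06 -0.09 0 0 0 0"}}

```text
time_s: 12.3
eef_pos: [0.5034, 0.0214, 0.0355]
eef_rot: [-0.0, 0.9, 0.435, -0.001]
wrist_force: [0.8, -1.7, 8.7]
opening: 0.192
grasp_force: 59.6
```

>>> {"name": "carry_out", "arguments": {"plan": "-0.06 -0.1 0 0 0 0;-0.05 -0.1 0 0 0 0;-0.05 -0.11 0 0 0 0;-0.04 -0.11 0 0 0 0;-0.03 -0.11 0 0 0 0;-0.02 -0.11 0 0 0 0;-0.02 -0.11 0 0 0 0;0 -0.05 0 0 0 0"}}

```text
time_s: 12.97
eef_pos: [0.4716, 0.0337, 0.0355]
eef_rot: [-0.001, 0.9, 0.435, -0.0]
wrist_force: [1.5, 0.3, 8.1]
opening: 0.196
grasp_force: 59.6
```

>>> {"name": "carry_out", "arguments": {"plan": "0 0 0 0 0 0;0 0 0 0 0 0;0 0 0 0 0 0;0 0 0 0 0 0;0 0 0 0 0 0;0 0 0 0 0 0;0 0 0 0 0 0;0 0 0 0 0 0"}}

```text
time_s: 13.63
eef_pos: [0.4716, 0.0337, 0.0355]
eef_rot: [-0.001, 0.9, 0.435, -0.0]
wrist_force: [1.1, 2.5, 10.5]
opening: 0.194
grasp_force: 59.9
```

```bash
python3 -c "
from w import *
w();st([.4684,.0362,.0356])"
```

```text
turned 0.3 r 0.0697 F [ 1.1  2.5 10.5] op 0.194 t 13.6333
t 13.63 p [0.4716 0.0337 0.0355] x [ 0.621  0.784 -0.   ] z [-0.001  0.001 -1.   ] F [ 1.1  2.5 10.5] op 0.194 q [-0.18  0.24  1.99  0.    0.91  0.49]
shift units [-0.    -0.103 -0.003] yaw err -0.09104593642027936
```

>>> {"name": "carry_out", "arguments": {"plan": "0 0 0 0 0 0;0 0 0 0 0 0;0 0 0 0 0 0;0 0 0 0 0 0;0 0 0 0 0 0;0 0 0 0 0 0;0 0 0 0 0 0;0 0 0 0 0 0", "claw": -0.3}}

```text
time_s: 14.3
eef_pos: [0.4721, 0.0331, 0.0352]
eef_rot: [-0.0, 0.9, 0.435, -0.0]
wrist_force: [-0.1, -1.0, -0.3]
opening: 0.652
grasp_force: 0.0
```

>>> {"name": "carry_out", "arguments": {"plan": "0 0 -0.2 0 0 0;0 0 -0.4 0 0 0;0 0 -0.5 0 0 0;0 0 -0.6 0 0 0;0 0 -0.6 0 0 0;0 0 -0.6 0 0 0;0 0 -0.6 0 0 0;0 0 -0.6 0 0 0"}}

```text
time_s: 14.97
eef_pos: [0.472, 0.0332, 0.2012]
eef_rot: [0.0, 0.9, 0.435, 0.0]
wrist_force: [0.1, -0.5, -0.0]
opening: 0.65
grasp_force: 0.0
```

>>> {"name": "carry_out", "arguments": {"plan": "-0.8 0 0 0 0 0;-0.8 0 0 0 0 0;-0.8 0 0 0 0 0;-0.8 0 0 0 0 0;-0.8 0 0 0 0 0;0 0 0 0 0 0;0 0 0 0 0 0;0 0 0 0 0 0"}}

```text
time_s: 15.63
eef_pos: [0.3731, -0.0924, 0.1999]
eef_rot: [0.0, 0.901, 0.435, 0.0]
wrist_force: [0.4, 0.2, -0.6]
opening: 0.649
grasp_force: 0.0
```

```bash
python3 -c "
from st import *
c=ctrl.camera('top');cv2.imwrite('pics/t5.png',cv2.resize(c['pixels'][150:290,140:430,::-1],(800,386)))
uk,vk=blob(c,(0,120,50),(8,255,255),(385,225,420,262));K=ray(c,uk.mean(),vk.mean(),.055)
print(len(uk),uk.min(),uk.max(),vk.min(),vk.max(),K,np.degrees(np.arctan2(*(K[:2]-C)[::-1])));st()"
```

```text
69 396 409 245 254 [0.47108228 0.03396902 0.055     ] -125.30558731824159
t 15.68 p [ 0.3733 -0.092   0.1997] x [0.621 0.784 0.   ] z [ 0.001 -0.    -1.   ] F [ 0.5 -0.7  0.9] op 0.647 q [-0.55 -0.25  2.09  0.    1.3   0.12]
```

View pics/t5.png

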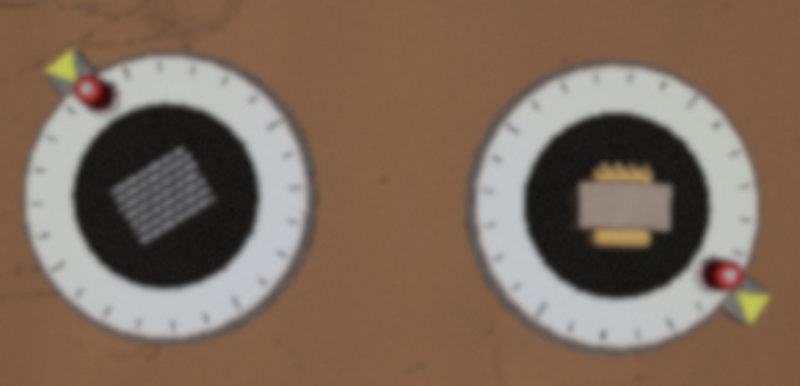

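The knob (720,275) is back at the arrow (750,305), within about 1°. The transformer is standing in the middle at (623,205), and the other turntable hasn't moved.

```bash
python3 -c "
from bench import ctrl
print(ctrl.hand_in())"
```

```text
the job is handed in; nothing more can be done
None
```

I turned the transformer's plate clockwise once all the way round, let go of the knob within about 1° of the yellow arrow, and handed the job in at about 16 s; the transformer is still standing in the middle and the heat sink's turntable was not touched.

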